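# Peck-tap a nut blank with a crank tapper, feeling for the bottom of the hole

## Robot

A 6-joint arm with a two-finger parallel gripper is mounted at the origin on a cart in front of the work surface, level with it; the furniture and walls round the work are solid. World frame = base frame: x ahead of the robot, y to its left, z up, the work surface at z = 0. Lengths are in m, angles in rad, forces in N, time in s.
With the tool pointing down it reaches from about 0.3 to 0.875 m from the base axis. Payload 6.4 kg.
Tool frame: the origin (TCP) lies at the centre of the arm's flange, where the gripper is bolted on; the fingertips stand 173 mm ahead of it and the grasp point (between the pads) lies 155 mm ahead of it; z points along the fingers, y is the line along which they close (so a half turn about z gives the same grasp; the last joint's range is limited). The gripper opens to 85 mm and grips with 20 to 120 N. Pads are 22 mm wide; open, the fingers measure 114 mm over their backs; the gripper's body (76 mm by 85 mm) begins 54 mm behind the grasp point. The pads swing forward as they close: fully open they stand 13 mm farther back than shut.
Start: joints at [1.028, 0.181, 1.607, -0, 1.354, -0.206], TCP at [0.19, 0.543, 0.405] pointing down, gripper open.
Joint ranges: [-2.99, 2.99], [-0.89, 2.07], [0.3, 2.58], [-1.14, 4.28], [0, 2.63], [-3.12, 3.12]. Speed limits (rad/s): [2.57, 2.57, 3.01, 3.14, 3.14, 3.14].

## Interface

Orientations are given as a unit quaternion [w, x, y, z].
In Python, from station import r, vision gives the robot as it stands.
- The arm moves only by the shell command python3 -m crank 'ROWS' [FORCE]. ROWS is JSON, a list of rows, each a list of 3 entries, a list of its own where there are three numbers: the shift along the world's x, y, z in m, then the turn, a rotation vector about the world's x, y, z in degrees, then the opening, from 0 (shut) to 1 (fully open). In form: [[[x, y, z], [rx, ry, rz], grip], ...]. A call has 1 to 20 rows; each row shifts and turns the commanded pose from where the row before left it; what a row does not reach is not made up. A row lasts 1/10 s, in which the tool goes at most 50 mm and 8.59 degrees, less where a joint would pass 70% of its speed; a pose out of reach is approached as far as the arm can. A call is refused whole if a number of a shift passes 0.05 or a number of a turn 8.59, either way. A call with a gripper value outside its range is refused whole. The fingers move at their own pace and stop on an object; FORCE is the grip in N (left out, the last holds). Time passes only in rows, so rows that do not move let the fingers close. It gives the time, the measured TCP pose, the force, the opening and the grip force at its end, in the units of the state.
- r.get_state(): the state, without advancing time (a new reading comes with each control period).
- vision.camera(name): name is "side" or "top" or "wrist"; returns the picture (384x512x3 uint8, blue, green, red); there is no depth.
- vision.camera_params(name): a dict with "intrinsics" (3x3 intrinsics, pixels), "dist_coeffs" ([k1, k2, p1, p2, k3] as OpenCV has them; the pictures are not rectified), "extrinsics" (4x4, takes a point from world to camera coordinates). Camera axes: x right, y down, z forward; pixel columns grow to the right and rows downward; lengths in m; the calibration is good to about 2 mm. A picture is of the moment at which its call begins: read the wrist's pose just before it. camera_params takes no time and is no camera call; for the wrist camera it gives the pose at the moment of the call.
- r.hand_in(): hands the job in; it is judged then, once.
Trained networks look in the newest picture that a camera, given by its name, has taken for a name from the list of things; names that differ only in an ending like _2 or _b are one class to them, and where a whole thing is asked for, a point or a joint stands for the part that bears it (a point fixed in the world has none). Each returns a list of dicts, best first, with "conf" (0 to 1); they miss things now and then, are a little off and sometimes report something else, mostly with a low value. They report only what shows in the picture. A call takes as long as a camera call.
- vision.boxes_of(label, camera): "uv" ([column, row] in pixels, amid what is visible of it).
- vision.silhouettes(label, camera): "pixels" (384x512 bool, what is visible of it) and "uv" ([column, row] in pixels, amid what is visible of it).
The state is a dict: "time": time; "joint_positions": joint angles; "dq": joint speeds; "joint_torque": joint torques, N m; "ee_pos": TCP position; "orientation": TCP orientation; "wrist_force": force on the tool from outside, world axes, zero at the start; "ft_torque": the same for the moment, N m; "gripper_width": finger opening in m; "finger_force": force on a finger pad.
Only numpy, scipy, OpenCV 4.12 (cv2) and the standard library are available. Lean on these libraries where they do the work, as an engineer would, in place of code of your own. Each camera call takes 0.05 s, during which the arm holds its last target. There are 200 camera calls.

## Task

Clamp the brass nut blank in the hand tapper by swinging the red-posted cam lever counterclockwise (seen from above) until it stops, and leave it clamped. Then tap the blank with the crank: half a turn clockwise, a quarter turn back to break the chip, half a turn clockwise again, a quarter back, and so on until you feel the tap bottom in its blind hole, where the load clearly rises: do not force it on, twist it hard or lean on it sideways, or the tap snaps. Once it has bottomed turn the crank a quarter turn back, let go, and leave the other things on the bench alone.

Things in the scene. Friction and masses are not known exactly. Their poses are not given: they have to be found in the camera images.
- tapper: Bench hand tapper, fixed: grey bed 235 x 110 x 14 mm, blue column 90 mm high with an arm that carries the upright spindle; brass nut blank between two jaws under the tap. Origin: on the bench under the spindle axis. x axis: from spindle to column (away from the lever), z up; the bed runs from x = -150 to +85 mm, y = -55 to +55 mm.
- lever_pivot (a point): Fixed point on the upright pivot axis of the cam lever, 60 mm above the bench, 70 mm in front of the spindle axis (tapper x = -70 mm). Round the tapper: an open laptop (about 0.35 m wide, its screen standing about 0.25 m high) to the right, a tall wooden hutch behind from 0.62 m ahead of the robot; keep the arm clear of both.
- lever_grip (a point): Point on the axis of the upright red post at the end of the cam lever, 60 mm from the pivot axis; post 14 mm in diameter, its top 14 mm above this point, the flat lever bar 22 mm below it (top of the bar at 35 mm above the bench). The post is fixed to the lever and turns with it.
- clamp_lever (a joint): Cam lever angle, rad: 0 = fully open, grows counterclockwise seen from above, 1.3 = hard stop, clamped. It starts between 0 and 0.25 and stays where it is left; about 2 N at the post moves it. At 0 the lever points 110 degrees counterclockwise of the tapper's x axis.
- spindle_axis (a point): Fixed point on the upright spindle axis, 112 mm above the bench: centre of the crank's circle.
- crank_hub (a point): Centre of the crank's hub, on the spindle axis while nothing leans on the crank. The hub floats sideways on springs of 3 N per mm in all directions; the tap snaps at 6 mm (18 N).
- crank_knob (a point): Middle of the crank's knob: upright black cylinder with a red ring, 18 mm wide, 40 mm high, spins freely, 50 mm from the hub's centre. Its top is 18 mm above this point, its foot 22 mm below; the flat crank arm lies under the foot. Nothing else stands above the arm but the hub cap (up to 8 mm). At the start it is on the column side, up to 80 degrees either way of the tapper's x axis.
- back_off (a joint): How far the spindle is turned back (counterclockwise from above) from the deepest thread formed so far, rad: 0 = at the end of the thread, a quarter turn back = 1.57; keep below 3.0. Moving between 0 and 3.0 takes about 1 N at the knob; at 0, going on clockwise forms new thread, at about 5 N along the arc at the knob.
- twist (a joint): Twist of the torsion spring between crank and spindle, rad, positive with the crank ahead clockwise; 2 N m/rad, so forming thread (0.25 N m) makes the spindle lag 0.13 rad. The tap snaps at 0.35 either way (14 N along the arc at the knob). At the bottom the tap stops hard and the force rises from 5 N by about 0.6 N per mm of knob travel; 8 to 10 N is a sure sign.
- tap_tip (a point): Tip of the tap on the spindle axis, about 24 mm above the bench; it sinks 2 mm per turn of new thread formed (not when turned back or brought forward again). The hole is blind: its bottom comes somewhere between 0.83 and 0.96 turns of thread from the start, different each time; nothing visible shows where.
- screw_tin: Bystander: white round tin of screws, 66 mm wide, 30 mm high; origin under its centre.
- tape_roll: Bystander: black roll of tape, 62 mm wide, 19 mm high; origin under its centre.
- cutters: Bystander: blue-handled side cutters lying flat, 55 x 147 x 12 mm; origin under the centre.
- drive: Bystander: small hard drive, 100 x 70 x 11 mm; origin under its centre.

How it is judged:
On the way, in this order (a step that is already met when the one before it is completed fails the run):
1. the cam lever is swung round to clamp the blank (1.2 rad or more), before the tapping (value of joint clamp_lever above 1.2 rad and distance of tap_tip from where it was at the start of the episode below 0.000778 m), for 0.1 s.
2. first half turn: 150 degrees or more of new thread (value of joint clamp_lever above 1.2 rad and distance of tap_tip from where it was at the start of the episode above 0.000833 m).
3. first quarter back (65 degrees or more), with at most 215 degrees of thread formed so far (value of joint back_off above 1.13 rad and distance of tap_tip from where it was at the start of the episode below 0.001194 m).
4. second half turn: 225 degrees or more of thread in all (distance of tap_tip from where it was at the start of the episode above 0.00125 m).
5. second quarter back, with at most 290 degrees of thread formed so far (value of joint back_off above 1.13 rad and distance of tap_tip from where it was at the start of the episode below 0.001611 m).
6. third half turn: the tap has bottomed, or 295 degrees or more of thread is formed and it is turned a quarter back again ((z of tap_tip in the frame of tapper below 0.022111 m or (value of joint back_off above 1.13 rad and distance of tap_tip from where it was at the start of the episode above 0.001639 m))).
7. the tap has bottomed and is turned a quarter back (z of tap_tip in the frame of tapper below 0.022111 m and value of joint back_off above 1.13 rad), for 0.1 s.
At the end, for the whole second after the job is handed in: The tap has bottomed (thread formed to within 5 degrees of the hard stop), the crank stands a quarter turn back from there (63 to 126 degrees), at rest and without twist, and the cam lever is still clamped (1.2 rad or more) (z of tap_tip in the frame of tapper below 0.022111 m and value of joint clamp_lever above 1.2 rad and value of joint back_off between 1.1 and 2.2 rad and value of joint twist between -0.08 and 0.08 rad and velocity of joint back_off between -0.1 and 0.1 rad/s); the robot touches nothing.
It fails at once if the tap is twisted hard enough to snap (0.35 rad) (value of joint twist above 0.35 rad or value of joint twist below -0.35 rad).
It fails at once if the crank is leaned on sideways hard enough to snap the tap (hub 6 mm off the spindle axis) (horizontal distance between crank_hub and spindle_axis above 0.006 m).
It fails at once if another thing on the bench is moved by 30 mm or more (distance of any of screw_tin, tape_roll, cutters, drive from where it was at the start of the episode above 0.03 m).
It also fails if it takes over 72 s, if anything falls off the work surface, if the arm or the gripper's body presses on something with over 40 N, if the wrist force passes 120 N, or if a joint passes its speed limit or range.

## Working session

There is one attempt and no reset: what is moved stays moved. The work goes in short steps, Python scripts to look and compute and a shell command to move; the robot and the scene stay as the last step left them, time stands still between calls to the robot, and variables do not carry over. Pictures are saved under pics/ and viewed, at most 10 in all, crops included, and the job is handed in when it is done.

```bash
ls; mkdir -p pics
python3 - <<'E'
from station import r, vision
import cv2
s=r.get_state(); print(s['time'],s['ee_pos'],s['orientation'],s['wrist_force'],s['gripper_width'])
for c in ['top','side']:
    im=vision.camera(c); cv2.imwrite(f'pics/{c}0.png',im)
    for l in ['tapper','lever_grip','crank_knob','crank_hub','lever_pivot','spindle_axis','screw_tin','tape_roll','cutters','drive']:
        try: print(c,l,[(d['conf'].__round__(2),[round(float(x),1) for x in d['uv']]) for d in vision.boxes_of(l,c)[:3]])
        except Exception as e: print(c,l,e)
print(r.get_state()['time'])
E
```

```text
pics
0.0 [0.18986236 0.54248164 0.40378068] [-3.30746017e-04  1.67610799e-01  9.85852852e-01 -8.15142615e-04] [ 0.19198163  0.45399191 -0.31779659] 0.08551947454369076
top tapper [(0.61, [217.1, 207.5])]
top lever_grip [(0.48, [204.5, 214.4])]
top crank_knob []
top crank_hub [(0.49, [223.2, 194.3])]
top lever_pivot [(0.92, [220.4, 209.6])]
top spindle_axis [(0.73, [220.6, 210.3]), (0.27, [159.3, 178.6]), (0.21, [223.3, 194.7])]
top screw_tin [(0.58, [157.6, 181.3])]
top tape_roll []
top cutters [(0.74, [128.9, 192.4])]
top drive [(0.67, [391.6, 220.0])]
side tapper [(0.91, [260.0, 240.0])]
side lever_grip [(0.43, [279.5, 244.3])]
side crank_knob []
side crank_hub [(0.7, [253.6, 213.1])]
side lever_pivot [(0.55, [249.9, 215.1]), (0.22, [263.3, 305.1])]
side spindle_axis [(0.78, [259.3, 239.5])]
side screw_tin [(0.61, [231.9, 291.2])]
side tape_roll [(0.73, [260.6, 306.5])]
side cutters [(0.96, [256.8, 336.5])]
side drive [(0.55, [256.5, 158.8])]
1.1
```

Run:
```python
import cv2, numpy as np
a=cv2.imread('pics/top0.png');b=cv2.imread('pics/side0.png')
cv2.imwrite('pics/t1.png',cv2.resize(a[130:280,110:310],None,fx=4,fy=4,interpolation=cv2.INTER_CUBIC))
cv2.imwrite('pics/s1.png',cv2.resize(b[160:310,160:360],None,fx=4,fy=4,interpolation=cv2.INTER_CUBIC))
```

```text
(no output)
```

View pics/t1.png

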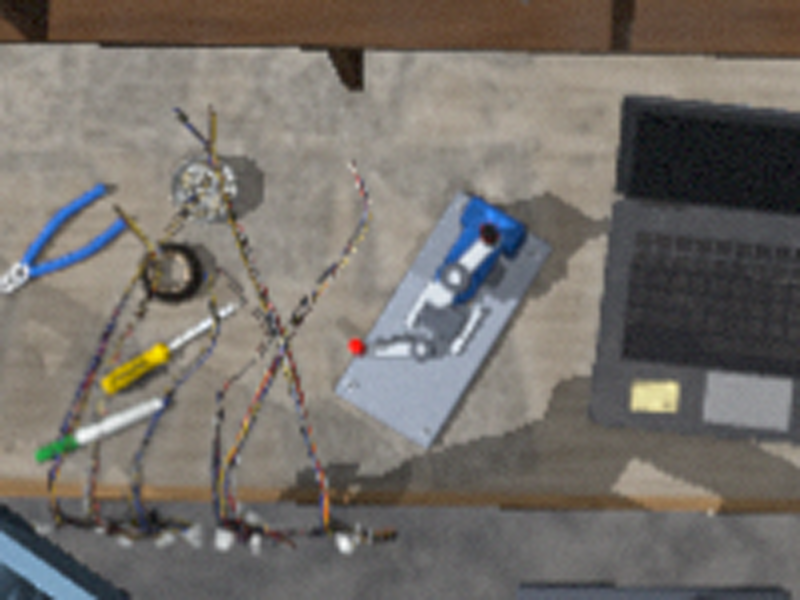

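View pics/s1.png

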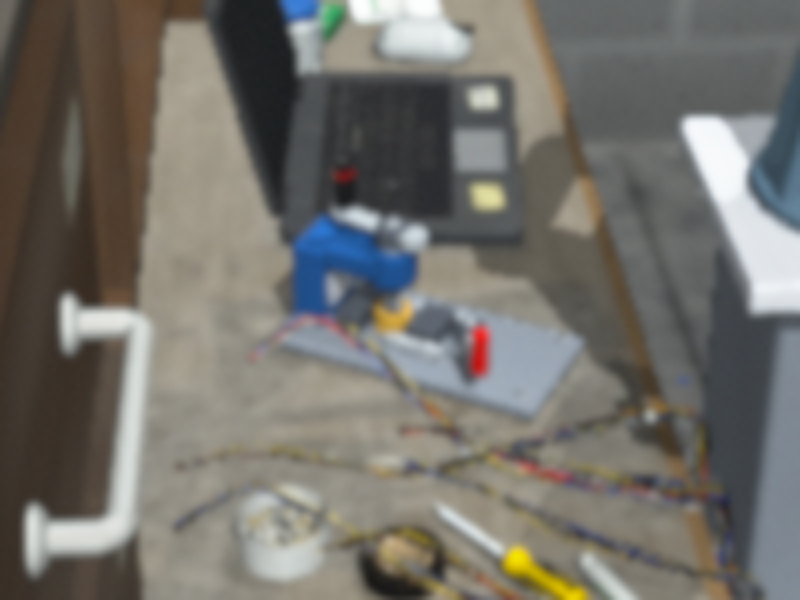

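The top view shows the red post at about (199,217), pivot at (216,217), hub at (224,199) and knob at (232,188), with the column to the back right. The side view shows the post at (280,247), knob at (246,206) and hub at (263,219). The networks' lever and hub points were off, so I'll triangulate my own readings.

```bash
cat > h.py <<'E'
import cv2, numpy as np
from scipy.optimize import least_squares
def und(P,uv):
    return cv2.undistortPoints(np.array([[uv]],float),np.array(P['intrinsics']),np.array(P['dist_coeffs']))[0,0]
def tri(obs):  # [(params,uv)] -> point, rms px
    A=[]
    for P,uv in obs:
        x,y=und(P,uv);E=np.array(P['extrinsics'])[:3];A+= [x*E[2]-E[0],y*E[2]-E[1]]
    A=np.array(A);p=np.linalg.lstsq(A[:,:3],-A[:,3],rcond=None)[0]
    e=[np.linalg.norm(proj(P,p)-uv) for P,uv in obs]
    return p,np.round(e,1)
def proj(P,p):
    E=np.array(P['extrinsics']);rv=cv2.Rodrigues(E[:3,:3])[0]
    return cv2.projectPoints(np.array([p],float),rv,E[:3,3],np.array(P['intrinsics']),np.array(P['dist_coeffs']))[0][0,0]
def atz(P,uv,z):
    x,y=und(P,uv);E=np.array(P['extrinsics']);R=E[:3,:3];c=-R.T@E[:3,3];d=R.T@[x,y,1]
    return c+d*(z-c[2])/d[2]
E
python3 - <<'E'
from h import *
from station import r, vision
T=vision.camera_params('top');S=vision.camera_params('side');W=vision.camera_params('wrist')
for n,P in zip('TSW',(T,S,W)):
    E=np.array(P['extrinsics']);print(n,P['intrinsics'][0][0],(-E[:3,:3].T@E[:3,3]).round(3),E[:3,:3].T[:,2].round(2))
C=lambda u,v,a,b:(u/4+a-.4,v/4+b-.4)
t=lambda u,v:C(u,v,110,130); s=lambda u,v:C(u,v,160,160)
for n,a,b in [('post',t(357,347),s(481,330)),('knobtop',t(488,232),s(345,166)),('hub',t(456,275),s(412,234))]:
    print(n,*tri([(T,a),(S,b)]))
print('pivot z.04',atz(T,t(424,348),.04))
for c in [(462,192),(552,243),(334,390),(430,446)]: print('bed',atz(T,t(*c),.014))
E
```

```text
T 497.07480243135836 [0.234 0.101 1.95 ] [ 0.13 -0.   -0.99]
S 456.2349913546382 [0.554 1.48  0.879] [-0.06 -0.88 -0.47]
W 265.44538545406493 [0.118 0.567 0.374] [ 0.28 -0.1  -0.96]
post [0.40581158 0.31271252 0.07029234] [0.7 0.9]
knobtop [0.50592865 0.18737674 0.14977519] [0.5 0.6]
hub [0.46244773 0.21970106 0.10453151] [1.9 2.2]
pivot z.04 [0.40616772 0.2518123  0.04      ]
bed [0.56378256 0.22083958 0.014     ]
bed [0.51458844 0.13089911 0.014     ]
bed [0.36565769 0.34060693 0.014     ]
bed [0.31306136 0.24532611 0.014     ]
```

```bash
python3 -m crank '[[[0.03,-0.035,0],[0,0,-6],1],[[0.03,-0.035,0],[0,0,-6],1],[[0.03,-0.035,0],[0,0,-6],1],[[0.03,-0.035,0],[0,0,-6],1],[[0.03,-0.035,0],[0,0,-6],1],[[0.03,-0.03,0],[0,0,-6],1],[[0.02,-0.03,-0.02],[0,0,0],1],[[0,0,0],[0,0,0],1],[[0,0,0],[0,0,0],1],[[0,0,0],[0,0,0],1]]'
cat > look.py <<'E'
import sys,pickle,cv2
from station import r,vision
n=sys.argv[1];P=vision.camera_params('wrist');im=vision.camera('wrist')
s=r.get_state();print(s['time'],s['ee_pos'].round(4),s['wrist_force'].round(2))
cv2.imwrite(f'pics/{n}.png',im);pickle.dump(P,open(f'pics/{n}.pkl','wb'))
E
python3 look.py w1; python3 -m crank '[[[-0.02,0.03,0],[0,0,0],1],[[-0.03,0.03,0],[0,0,0],1],[[-0.03,0.03,0],[0,0,0],1],[[0,0,0],[0,0,0],1],[[0,0,0],[0,0,0],1],[[0,0,0],[0,0,0],1]]'; python3 look.py w2
python3 -c "
import cv2
for n in 'w1','w2': cv2.imwrite(f'pics/{n}b.png',cv2.resize(cv2.imread(f'pics/{n}.png'),None,fx=1.5,fy=1.5,interpolation=cv2.INTER_CUBIC))"
```

```text
time: 2.1
ee_pos: [0.3897, 0.3084, 0.3851]
orientation: [0.0, 0.464, 0.886, 0.0]
wrist_force: [0.4, 0.3, -0.0]
gripper_width: 0.0858
finger_force: 0.0
2.15 [0.3896 0.3086 0.3853] [ 0.75  0.02 -0.36]
time: 2.75
ee_pos: [0.3099, 0.3979, 0.385]
orientation: [0.0, 0.464, 0.886, 0.0]
wrist_force: [-1.1, 0.8, 0.3]
gripper_width: 0.0853
finger_force: 0.0
2.8 [0.3103 0.3975 0.3849] [-0.27  0.2  -0.28]
```

View pics/w1b.png

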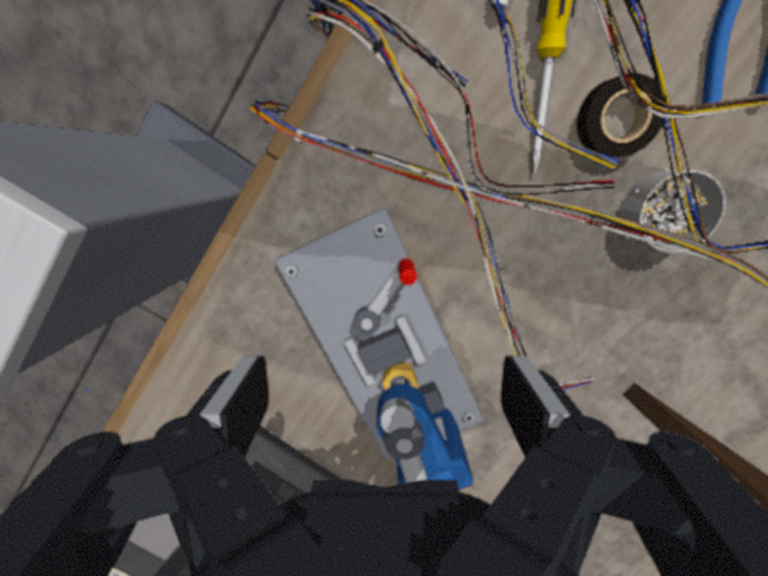

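View pics/w2b.png

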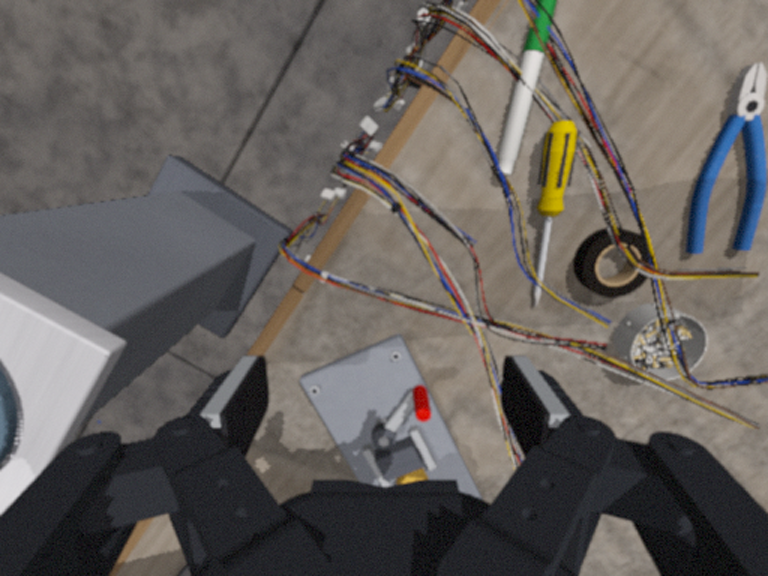

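w1 shows the red post at (407,271)/1.5, the pivot at (367,322)/1.5 and the hub at (405,440)/1.5, with the knob hidden by the gripper. w2 shows the post at (421,403)/1.5. Next, a view from nearer the column that shows the knob.

```bash
python3 -m crank '[[[0.04,-0.05,0.005],[0,0,0],1],[[0.04,-0.05,0.005],[0,0,0],1],[[0.04,-0.05,0.005],[0,0,0],1],[[0.04,-0.05,0],[0,0,0],1],[[0.02,-0.03,0],[0,0,0],1],[[0,0,0],[0,0,0],1],[[0,0,0],[0,0,0],1],[[0,0,0],[0,0,0],1]]'
python3 look.py w3
python3 - <<'E'
from h import *
import pickle
from station import vision
P={'top0':vision.camera_params('top'),'side0':vision.camera_params('side')}
for n in ('w1','w2','w3'): P[n]=pickle.load(open(f'pics/{n}.pkl','rb'))
obs=[]
for n in ('top0','side0','w1','w2','w3'):
    im=cv2.imread(f'pics/{n}.png').astype(int);b,g,rr=im[...,0],im[...,1],im[...,2]
    m=((rr>110)&(rr>2.3*g)&(rr>2.3*b)).astype('uint8')
    k,l,st,c=cv2.connectedComponentsWithStats(m)
    print(n,[(st[i].tolist(),c[i].round(1).tolist()) for i in range(1,k) if st[i][4]>5])
im=cv2.imread('pics/w3.png');cv2.imwrite('pics/w3b.png',cv2.resize(im,None,fx=1.5,fy=1.5,interpolation=cv2.INTER_CUBIC))
E
```

```text
time: 3.6
ee_pos: [0.4544, 0.212, 0.3963]
orientation: [-0.0, 0.464, 0.886, 0.0]
wrist_force: [0.7, -0.1, 0.1]
gripper_width: 0.0853
finger_force: 0.0
3.65 [0.4542 0.2124 0.3963] [-0.67 -0.24  1.19]
top0 [([174, 55, 4, 3, 7], [175.4, 55.9]), ([329, 59, 4, 8, 23], [330.6, 62.5]), ([176, 80, 9, 3, 17], [180.5, 81.0]), ([197, 215, 4, 3, 9], [198.7, 216.1]), ([54, 239, 22, 6, 116], [64.2, 241.5])]
side0 [([50, 1, 9, 4, 30], [53.6, 2.6]), ([111, 0, 18, 6, 38], [120.9, 1.9]), ([120, 70, 23, 4, 44], [134.2, 71.4]), ([278, 242, 4, 11, 32], [279.4, 247.2])]
w1 [([221, 9, 19, 10, 26], [229.5, 12.4]), ([205, 93, 4, 2, 6], [206.2, 93.7]), ([291, 92, 7, 12, 16], [294.2, 97.8]), ([298, 105, 4, 6, 8], [299.2, 107.6]), ([267, 115, 35, 12, 49], [285.2, 120.7]), ([267, 173, 11, 17, 152], [271.5, 181.2])]
w2 [([295, 12, 13, 7, 17], [300.6, 14.6]), ([317, 25, 5, 4, 7], [318.9, 26.3]), ([365, 30, 4, 5, 7], [366.7, 32.1]), ([324, 32, 6, 6, 10], [326.5, 34.1]), ([392, 73, 3, 7, 8], [393.1, 75.8]), ([276, 257, 11, 24, 197], [280.7, 268.8])]
w3 [([304, 0, 5, 9, 10], [306.3, 4.0]), ([253, 2, 7, 3, 9], [256.1, 2.9]), ([261, 5, 48, 19, 81], [286.2, 14.2]), ([325, 27, 34, 8, 54], [340.7, 30.5]), ([466, 47, 14, 2, 14], [472.5, 47.4]), ([269, 66, 13, 14, 133], [275.1, 72.7]), ([351, 118, 4, 8, 10], [352.8, 121.6]), ([281, 242, 14, 4, 31], [287.8, 243.4])]
```

View pics/w3b.png

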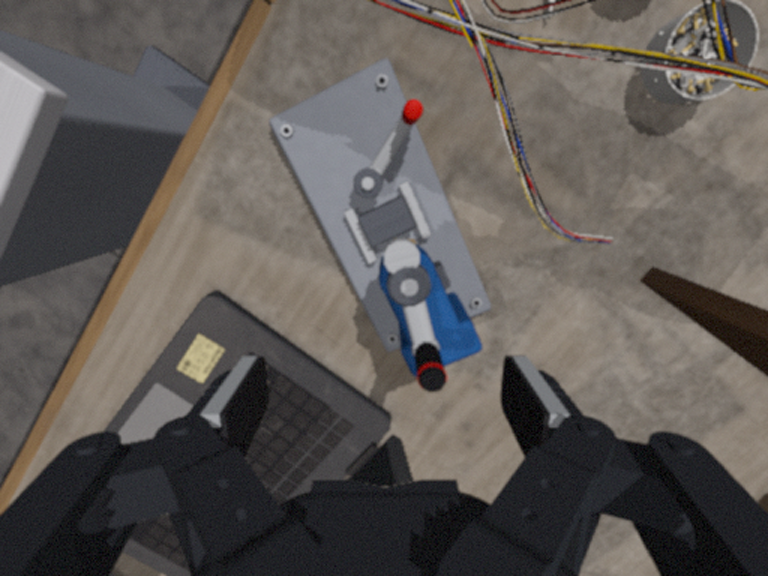

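w3 shows, in upscaled pixels, the post top at (413,109), pivot (369,183), hub (410,288), and knob top (431,381) with its red ring at (431,366).

Run:
```python
from h import *
import pickle
from station import vision
P={'T':vision.camera_params('top'),'S':vision.camera_params('side')}
for n in ('w1','w2','w3'): P[n]=pickle.load(open(f'pics/{n}.pkl','rb'))
h=lambda u,v:(u/1.5-.17,v/1.5-.17)
O={'post':[('T',(199,216.4)),('S',(279.4,247.2)),('w1',(271.5,181.2)),('w2',(280.7,268.8)),('w3',(275.1,72.7))],
'pivot':[('T',(215.6,216.6)),('w1',h(367,323)),('w3',h(369,182))],
'hub':[('T',(223.6,198.6)),('S',(262.6,218)),('w1',h(405,441)),('w3',h(410,288))],
'knobtop':[('T',(231.6,187.6)),('S',(245.9,201.2)),('w3',h(432,381))],
'scrA':[('w1',h(292,271)),('w2',h(315,391)),('w3',h(287,130))],
'scrB':[('w1',h(379,230)),('w2',h(396,356)),('w3',h(382,80))],
'scrC':[('w1',h(467,417)),('w3',h(476,303))]}
R={}
for k,o in O.items():
    R[k],e=tri([(P[c],uv) for c,uv in o]);print(k,R[k].round(4),e)
def D(a,b):
    v=(R[b]-R[a])[:2];return np.hypot(*v).round(4),np.degrees(np.arctan2(v[1],v[0])).round(1)
for a,b in [('pivot','hub'),('pivot','post'),('hub','knobtop'),('scrB','scrC'),('scrA','scrB')]: print(a,b,*D(a,b))
```

```text
post [0.4071 0.314  0.0533] [0.7 0.9 1.1 0.7 1.1]
pivot [0.4083 0.253  0.0357] [0.5 0.8 1.1]
hub [0.4659 0.2191 0.1086] [0.6 3.5 3.4 5.5]
knobtop [0.5062 0.1866 0.1501] [0.7 0.5 1.8]
scrA [0.3315 0.2492 0.0185] [0.3 0.1 0.2]
scrB [0.3739 0.323  0.0178] [0.5 0.4 0.1]
scrC [0.5518 0.2187 0.0147] [0.5 0.5]
pivot hub 0.0669 -30.5
pivot post 0.061 91.1
hub knobtop 0.0518 -38.9
scrB scrC 0.2062 -30.4
scrA scrB 0.0851 60.1
```

Run:
```python
from h import *
import pickle
from station import vision
P={'T':vision.camera_params('top'),'S':vision.camera_params('side')}
for n in ('w1','w2','w3'): P[n]=pickle.load(open(f'pics/{n}.pkl','rb'))
h=lambda u,v:(u/1.5-.17,v/1.5-.17)
hub=[('T',(223.6,198.6)),('w1',h(405,441)),('w3',h(410,288))]
print(tri([(P[c],uv) for c,uv in hub]))
print(tri([(P[c],uv) for c,uv in hub[1:]]))
for q in [(.4685,.2175,.118),(.4685,.2175,.112),(.507,.187,.148)]:print(q,[(n,proj(P[n],q).round(1)) for n in('T','S','w1','w3')])
print([(c,np.round(uv,1)) for c,uv in hub])
# joint fit of tapper pose + lever + knob with all views
O=[('post',c,uv) for c,uv in [('T',(199,216.4)),('S',(279.4,247.2)),('w1',(271.5,181.2)),('w2',(280.7,268.8)),('w3',(275.1,72.7))]]
O+=[('piv',c,uv) for c,uv in [('T',(215.6,216.6)),('w1',h(367,323)),('w3',h(369,182))]]
O+=[('hub',c,uv) for c,uv in hub]+[('knob',c,uv) for c,uv in [('T',(231.6,187.6)),('S',(245.9,201.2)),('w3',h(432,381))]]
def pts(p):
    x,y,a,l,k,zp,zv,zh,zk=p;u=np.array([np.cos(a),np.sin(a)]);o=np.array([x,y]);v=o-.07*u
    q=lambda c,r,t,z:np.r_[c+r*np.array([np.cos(t),np.sin(t)]),z]
    return dict(post=q(v,.06,l,zp),piv=np.r_[v,zv],hub=np.r_[o,zh],knob=q(o,.05,k,zk))
f=lambda p:np.concatenate([(proj(P[c],pts(p)[n])-uv)*(2.2 if c in'TS' else 1) for n,c,uv in O])
s=least_squares(f,[.4685,.2175,-.53,1.59,-.68,.055,.04,.115,.15],loss='soft_l1')
print(s.x.round(4),np.degrees(s.x[2:5]).round(1));print({k:v.round(4) for k,v in pts(s.x).items()});print(s.fun.round(1))
```

```text
(array([0.46934493, 0.21803239, 0.1097854 ]), array([0.4, 0.7, 1.8]))
(array([0.47201521, 0.21567867, 0.10451675]), array([0.1, 0.1]))
(0.4685, 0.2175, 0.118) [('T', array([223.7, 198.2])), ('S', array([258.5, 213.9])), ('w1', array([268.9, 299.5])), ('w3', array([272.1, 192.6]))]
(0.4685, 0.2175, 0.112) [('T', array([223.8, 198.4])), ('S', array([258.5, 215.5])), ('w1', array([268.6, 295.7])), ('w3', array([271.7, 190.7]))]
(0.507, 0.187, 0.148) [('T', array([231.8, 186.9])), ('S', array([246.1, 201.6])), ('w1', array([283.8, 359.6])), ('w3', array([288.5, 251. ]))]
[('T', array([223.6, 198.6])), ('w1', array([269.8, 293.8])), ('w3', array([273.2, 191.8]))]
[ 0.4693  0.2185 -0.5281  1.5956 -0.7151  0.0533  0.0374  0.11    0.1498] [-30.3  91.4 -41. ]
{'post': array([0.4073, 0.3137, 0.0533]), 'piv': array([0.4088, 0.2537, 0.0374]), 'hub': array([0.4693, 0.2185, 0.11  ]), 'knob': array([0.507 , 0.1857, 0.1498])}
[ 0.5 -1.6  1.6 -0.7  0.1 -0.8  0.4 -0.3 -0.3  1.5 -0.9 -1.4  0.1 -0.3
 -0.4  0.3 -0.1 -0.9 -0.2  0.4 -0.3 -2.   1.2 -1.8  0.4 -0.5  0.1 -0.8]
```

```bash
python3 -m crank '[[[-0.017,0.035,0],[0,0,0],1],[[-0.015,0.035,-0.02],[0,0,0],0.6],[[-0.015,0.0315,-0.04],[0,0,0],0.6],[[0,0,-0.04],[0,0,0],0.6],[[0,0,-0.04],[0,0,0],0.6],[[0,0,-0.04],[0,0,0],0.6],[[0,0,0],[0,0,0],0.6],[[0,0,0],[0,0,0],0.6]]' 30; python3 -c "
from station import r;s=r.get_state();print(s['ee_pos'],s['wrist_force'],s['joint_positions'])"
```

```text
time: 4.45
ee_pos: [0.4079, 0.3123, 0.2189]
orientation: [-0.001, 0.463, 0.886, -0.001]
wrist_force: [1.4, 0.1, -0.1]
gripper_width: 0.0512
finger_force: 0.0
[0.4079102  0.31227464 0.21890372] [ 1.36848078  0.10165028 -0.14283871] [ 4.21988217e-01  3.01453883e-01  1.88638523e+00  9.21180615e-05
  9.55326470e-01 -1.85311233e-01]
```

```bash
python3 -m crank '[[[0,0.001,-0.003],[0,0,0],0.6],[[0,0,0],[0,0,0],0],[[0,0,0],[0,0,0],0],[[0,0,0],[0,0,0],0],[[0,0,0],[0,0,0],0],[[0,0,0],[0,0,0],0],[[0,0,0],[0,0,0],0]]' 30
```

```text
time: 5.15
ee_pos: [0.4091, 0.3127, 0.217]
orientation: [0.001, 0.464, 0.886, 0.001]
wrist_force: [-2.7, -1.4, 7.0]
gripper_width: 0.0132
finger_force: 29.2
```

```bash
python3 -m crank '[[[-0.0052,-0.0004,0],[0,0,0],0],[[-0.0052,-0.0007,0],[0,0,0],0],[[-0.0051,-0.0013,0],[0,0,0],0],[[-0.005,-0.0016,0],[0,0,0],0],[[-0.0048,-0.0021,0],[0,0,0],0],[[-0.0046,-0.0025,0],[0,0,0],0],[[-0.0044,-0.0029,0],[0,0,0],0],[[-0.0041,-0.0033,0],[0,0,0],0],[[-0.0038,-0.0036,0],[0,0,0],0],[[-0.0035,-0.0039,0],[0,0,0],0]]'; python3 -m crank '[[[-0.0031,-0.0042,0],[0,0,0],0],[[-0.0028,-0.0045,0],[0,0,0],0],[[0,0,0],[0,0,0],0],[[0,0,0],[0,0,0],0]]'
```

```text
time: 6.15
ee_pos: [0.3634, 0.2913, 0.217]
orientation: [0.001, 0.464, 0.886, 0.002]
wrist_force: [1.9, 3.2, 3.3]
gripper_width: 0.0128
finger_force: 29.9
time: 6.55
ee_pos: [0.3574, 0.282, 0.2169]
orientation: [0.001, 0.464, 0.886, 0.001]
wrist_force: [-0.3, 1.8, 7.3]
gripper_width: 0.0128
finger_force: 30.3
```

```bash
python3 -m crank '[[[-0.0012,-0.0025,0],[0,0,0],0],[[-0.0012,-0.0026,0],[0,0,0],0],[[0,0,0],[0,0,0],0],[[0,0,0],[0,0,0],0]]'; python3 -m crank '[[[-0.001,-0.0027,0],[0,0,0],0],[[0,0,0],[0,0,0],0],[[0,0,0],[0,0,0],0]]'
```

```text
time: 6.95
ee_pos: [0.3555, 0.2773, 0.217]
orientation: [0.001, 0.464, 0.886, 0.002]
wrist_force: [1.6, 6.3, 5.0]
gripper_width: 0.0128
finger_force: 30.1
time: 7.25
ee_pos: [0.3549, 0.2761, 0.2172]
orientation: [0.001, 0.465, 0.885, 0.005]
wrist_force: [4.1, 20.2, -3.4]
gripper_width: 0.0126
finger_force: 29.7
```

```bash
python3 -m crank '[[[0,0.002,0],[0,0,0],0],[[0,0,0],[0,0,0],0.5],[[0,0,0],[0,0,0],0.5],[[0,0,0.02],[0,0,0],0.5],[[0,0,0.04],[0,0,0],0.5],[[0,0,0.05],[0,0,0],0.5],[[0,0,0.043],[0,0,0],0.5],[[0.03,-0.018,0],[0,0,0],0.5],[[0.04,-0.024,0],[0,0,0],0.5],[[0.04,-0.024,0],[0,0,0],0.5],[[0.042,-0.0245,0],[0,0,0],0.5],[[0,0,0],[0,0,0],0.5],[[0,0,0],[0,0,0],0.5]]'
python3 - <<'E'
from station import r,vision;import cv2,numpy as np
im=vision.camera('top');im2=vision.camera('side')
a=cv2.resize(im[170:270,160:260],None,fx=4,fy=4,interpolation=2);b=cv2.resize(im2[180:280,210:310],None,fx=4,fy=4,interpolation=2)
cv2.imwrite('pics/c1.png',np.hstack([a,b]))
s=r.get_state();print(s['time'],s['ee_pos'].round(4),s['wrist_force'])
E
```

```text
time: 8.55
ee_pos: [0.5056, 0.1842, 0.3675]
orientation: [-0.001, 0.465, 0.885, -0.001]
wrist_force: [-0.2, 0.2, -0.5]
gripper_width: 0.0427
finger_force: 0.0
8.65 [0.5045 0.1855 0.3679] [-0.00536877  0.16757658 -0.01538649]
```

View pics/c1.png

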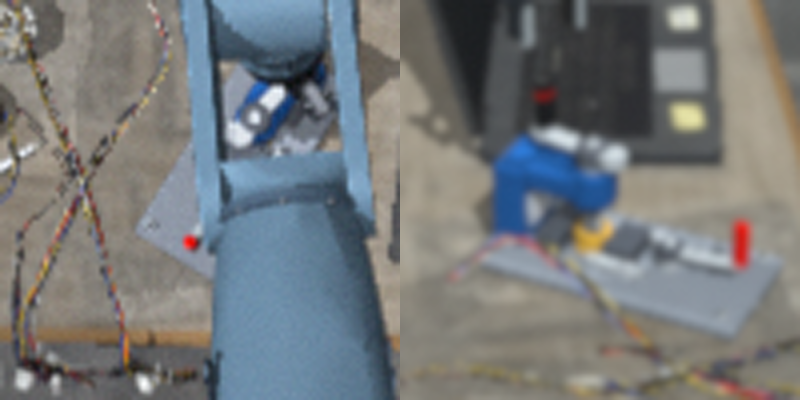

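The lever now points to the front, with the post at about (207,230) in the top view. The fingers straddle the knob in the side view, so I'll go down onto it.

```bash
python3 -m crank '[[[0.002,0,-0.04],[0,0,0],0.5],[[0,0,-0.02],[0,0,0],0.5],[[0,0,-0.018],[0,0,0],0.5],[[0,0,0],[0,0,0],0.5],[[0,0,0],[0,0,0],0.5]]'
python3 - <<'E'
from h import *
from station import r,vision
print(atz(vision.camera_params('top'),(207.2,230.2),.071))
for i in range(1):
    s=r.get_state();print(s['ee_pos'].round(4),s['wrist_force'].round(2))
im2=vision.camera('side');cv2.imwrite('pics/k1.png',cv2.resize(im2[150:250,190:310],None,fx=5,fy=5,interpolation=2))
E
```

```text
time: 9.15
ee_pos: [0.5068, 0.186, 0.291]
orientation: [-0.0, 0.463, 0.886, -0.0]
wrist_force: [0.2, 0.3, 0.2]
gripper_width: 0.0425
finger_force: 0.0
[0.35111602 0.27969536 0.071     ]
[0.5068 0.186  0.291 ] [0.2  0.33 0.17]
```

View pics/k1.png

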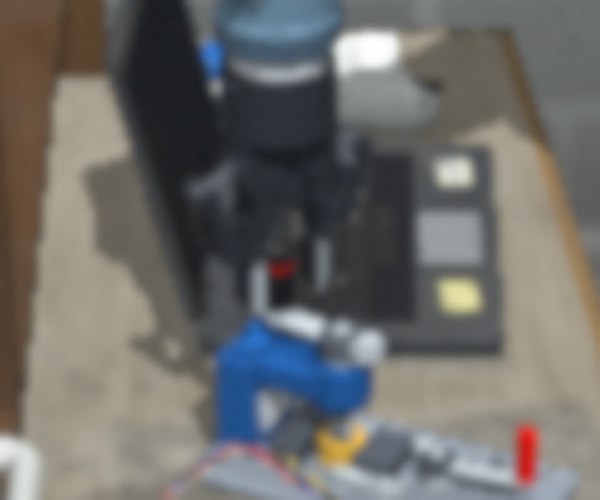

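Run:
```python
from h import *
from station import r,vision
P=vision.camera_params('side');s=r.get_state();g=s['ee_pos']-[0,0,.155]
c=np.array([.822,.57,0]);t=np.array([-.57,.822,0])
f=lambda p:((proj(P,p)-[190,150]+.4)*5).round(0)
for k in(-1,1):
  for e in(-.011,.011):
    print(k,e,[f(g+k*.0213*c+e*t+[0,0,z]) for z in (-.018,0.01)])
print('knob',f([.507,.1857,.15]),f([.507,.1857,.112]))
for q in([.507,.1857,.15],[.507,.1857,.112]): print([f(np.array(q)+d) for d in([.009,0,0],[-.009,0,0])])
```

```text
-1 -0.011 [array([298., 281.]), array([298., 245.])]
-1 0.011 [array([318., 294.]), array([318., 257.])]
1 -0.011 [array([247., 302.]), array([246., 264.])]
1 0.011 [array([267., 315.]), array([266., 278.])]
knob [282. 256.] [283. 307.]
[array([269., 257.]), array([296., 256.])]
[array([270., 307.]), array([297., 306.])]
```

The predicted pad edges (267 and 318) match the picture (267 and 315), so the fingers are centred on the knob. Closing.

```bash
python3 -m crank '[[[0,0,0],[0,0,0],0.3],[[0,0,0],[0,0,0],0.25],[[0,0,0],[0,0,0],0.2],[[0,0,0],[0,0,0],0.15],[[0,0,0],[0,0,0],0],[[0,0,0],[0,0,0],0],[[0,0,0],[0,0,0],0]]' 40; python3 -m crank '[[[0,0,0],[0,0,0],0],[[0,0,0],[0,0,0],0],[[0,0,0],[0,0,0],0]]'
```

```text
time: 9.9
ee_pos: [0.5079, 0.1853, 0.2912]
orientation: [0.0, 0.464, 0.886, 0.0]
wrist_force: [-0.2, -1.0, 5.4]
gripper_width: 0.0169
finger_force: 39.4
time: 10.2
ee_pos: [0.5079, 0.1852, 0.2912]
orientation: [0.0, 0.464, 0.886, 0.0]
wrist_force: [0.4, -1.1, 4.1]
gripper_width: 0.017
finger_force: 39.4
```

```bash
cat > plan.py <<'E'
import sys,json,numpy as np
from station import r
C=np.array([.4697,.2177]);R=.05;d,n=float(sys.argv[1]),int(sys.argv[2])
s=r.get_state();p=s['ee_pos'][:2];f=s['wrist_force'][:2];v=p-C
a=np.degrees(np.arctan2(v[1],v[0]));u=v/np.hypot(*v);t=np.array([u[1],-u[0]])  # clockwise
print('t',s['time'],'cw turned',round((-40.3-a)%360,1),'rad',round(np.hypot(*v)*1e3,1),'Frad',round(f@u,1),'Fcw',round(f@t,1),'z',s['ee_pos'][2].round(4),'w',s['gripper_width'].round(4))
q=p.copy();rows=[]
for i in range(1,n+1):
    b=np.radians(a-d*i);w=C+R*np.array([np.cos(b),np.sin(b)]);e=np.round(w-q,4);q=q+e;rows.append([[float(e[0]),float(e[1]),0],[0,0,0],0])
print(json.dumps(rows,separators=(',',':')))
E
python3 plan.py 5 12
```

```text
Traceback (most recent call last):
  File "plan.py", line 6, in <module>
    print('t',s['time'],'cw turned',round((-40.3-a)%360,1),'rad',round(np.hypot(*v)*1e3,1),'Frad',round(f@u,1),'Fcw',round(f@t,1),'z',s['ee_pos'][2].round(4),'w',s['gripper_width'].round(4))
                                                                                                                                                                  ^^^^^^^^^^^^^^^^^^^^^^^^
AttributeError: 'float' object has no attribute 'round'
```

```bash
sed -i "s/s\['gripper_width'\].round(4)/round(s['gripper_width'],4)/" plan.py; python3 plan.py 5 12
```

```text
t 10.2 cw turned 0.1 rad 50.1 Frad 1.0 Fcw 0.6 z 0.2912 w 0.017
[[[-0.0031,-0.0031,0],[0,0,0],0],[[-0.0032,-0.003,0],[0,0,0],0],[[-0.0035,-0.0026,0],[0,0,0],0],[[-0.0037,-0.0023,0],[0,0,0],0],[[-0.0038,-0.002,0],[0,0,0],0],[[-0.0041,-0.0016,0],[0,0,0],0],[[-0.0041,-0.0013,0],[0,0,0],0],[[-0.0043,-0.0009,0],[0,0,0],0],[[-0.0043,-0.0006,0],[0,0,0],0],[[-0.0044,-0.0001,0],[0,0,0],0],[[-0.0044,0.0002,0],[0,0,0],0],[[-0.0043,0.0006,0],[0,0,0],0]]
```

```bash
python3 -m crank '[[[-0.0031,-0.0031,0],[0,0,0],0],[[-0.0032,-0.003,0],[0,0,0],0],[[-0.0035,-0.0026,0],[0,0,0],0],[[-0.0037,-0.0023,0],[0,0,0],0],[[-0.0038,-0.002,0],[0,0,0],0],[[-0.0041,-0.0016,0],[0,0,0],0],[[0,0,0],[0,0,0],0],[[0,0,0],[0,0,0],0]]' | head -2; python3 plan.py 5 12
```

```text
time: 11.0
ee_pos: [0.4866, 0.1706, 0.2912]
t 11.0 cw turned 29.9 rad 50.0 Frad 0.5 Fcw -5.0 z 0.2912 w 0.017
[[[-0.0042,-0.0013,0],[0,0,0],0],[[-0.0042,-0.0009,0],[0,0,0],0],[[-0.0044,-0.0005,0],[0,0,0],0],[[-0.0043,-0.0002,0],[0,0,0],0],[[-0.0044,0.0002,0],[0,0,0],0],[[-0.0043,0.0006,0],[0,0,0],0],[[-0.0043,0.001,0],[0,0,0],0],[[-0.0041,0.0013,0],[0,0,0],0],[[-0.004,0.0017,0],[0,0,0],0],[[-0.0039,0.002,0],[0,0,0],0],[[-0.0037,0.0024,0],[0,0,0],0],[[-0.0034,0.0026,0],[0,0,0],0]]
```

```bash
python3 -m crank '[[[-0.0042,-0.0013,0],[0,0,0],0],[[-0.0042,-0.0009,0],[0,0,0],0],[[-0.0044,-0.0005,0],[0,0,0],0],[[-0.0043,-0.0002,0],[0,0,0],0],[[-0.0044,0.0002,0],[0,0,0],0],[[-0.0043,0.0006,0],[0,0,0],0],[[-0.0043,0.001,0],[0,0,0],0],[[-0.0041,0.0013,0],[0,0,0],0],[[-0.004,0.0017,0],[0,0,0],0],[[-0.0039,0.002,0],[0,0,0],0],[[-0.0037,0.0024,0],[0,0,0],0],[[-0.0034,0.0026,0],[0,0,0],0],[[0,0,0],[0,0,0],0]]' | head -2; python3 plan.py 5 12
```

```text
time: 12.3
ee_pos: [0.4373, 0.1793, 0.2912]
t 12.3 cw turned 89.8 rad 50.2 Frad -0.3 Fcw -4.3 z 0.2912 w 0.0168
[[[-0.0031,0.0031,0],[0,0,0],0],[[-0.0029,0.0032,0],[0,0,0],0],[[-0.0027,0.0035,0],[0,0,0],0],[[-0.0023,0.0037,0],[0,0,0],0],[[-0.002,0.0039,0],[0,0,0],0],[[-0.0017,0.004,0],[0,0,0],0],[[-0.0013,0.0042,0],[0,0,0],0],[[-0.0009,0.0042,0],[0,0,0],0],[[-0.0006,0.0043,0],[0,0,0],0],[[-0.0001,0.0044,0],[0,0,0],0],[[0.0002,0.0044,0],[0,0,0],0],[[0.0005,0.0043,0],[0,0,0],0]]
```

```bash
python3 -m crank '[[[-0.0031,0.0031,0],[0,0,0],0],[[-0.0029,0.0032,0],[0,0,0],0],[[-0.0027,0.0035,0],[0,0,0],0],[[-0.0023,0.0037,0],[0,0,0],0],[[-0.002,0.0039,0],[0,0,0],0],[[-0.0017,0.004,0],[0,0,0],0],[[-0.0013,0.0042,0],[0,0,0],0],[[-0.0009,0.0042,0],[0,0,0],0],[[-0.0006,0.0043,0],[0,0,0],0],[[-0.0001,0.0044,0],[0,0,0],0],[[0.0002,0.0044,0],[0,0,0],0],[[0.0005,0.0043,0],[0,0,0],0],[[0,0,0],[0,0,0],0]]' | head -2; python3 plan.py 5 8
```

```text
time: 13.6
ee_pos: [0.4199, 0.2263, 0.2908]
t 13.6 cw turned 149.5 rad 50.5 Frad -0.8 Fcw -5.4 z 0.2908 w 0.0166
[[[0.0014,0.0042,0],[0,0,0],0],[[0.0013,0.0041,0],[0,0,0],0],[[0.0017,0.0041,0],[0,0,0],0],[[0.002,0.0039,0],[0,0,0],0],[[0.0023,0.0036,0],[0,0,0],0],[[0.0026,0.0035,0],[0,0,0],0],[[0.003,0.0032,0],[0,0,0],0],[[0.0032,0.003,0],[0,0,0],0]]
```

```bash
python3 -m crank '[[[0.0014,0.0042,0],[0,0,0],0],[[0.0013,0.0041,0],[0,0,0],0],[[0.0017,0.0041,0],[0,0,0],0],[[0.002,0.0039,0],[0,0,0],0],[[0.0023,0.0036,0],[0,0,0],0],[[0.0026,0.0035,0],[0,0,0],0],[[0.003,0.0032,0],[0,0,0],0],[[0.0032,0.003,0],[0,0,0],0],[[0,0,0],[0,0,0],0]]' | head -2; python3 plan.py -5 20
```

```text
time: 14.5
ee_pos: [0.4368, 0.256, 0.2905]
t 14.5 cw turned 189.1 rad 50.5 Frad 0.2 Fcw -4.8 z 0.2905 w 0.017
[[[-0.0029,-0.0034,0],[0,0,0],0],[[-0.0029,-0.0032,0],[0,0,0],0],[[-0.0026,-0.0035,0],[0,0,0],0],[[-0.0023,-0.0037,0],[0,0,0],0],[[-0.002,-0.0039,0],[0,0,0],0],[[-0.0016,-0.004,0],[0,0,0],0],[[-0.0013,-0.0042,0],[0,0,0],0],[[-0.0009,-0.0043,0],[0,0,0],0],[[-0.0005,-0.0043,0],[0,0,0],0],[[-0.0001,-0.0044,0],[0,0,0],0],[[0.0002,-0.0043,0],[0,0,0],0],[[0.0006,-0.0043,0],[0,0,0],0],[[0.001,-0.0043,0],[0,0,0],0],[[0.0014,-0.0041,0],[0,0,0],0],[[0.0017,-0.004,0],[0,0,0],0],[[0.002,-0.0039,0],[0,0,0],0],[[0.0024,-0.0036,0],[0,0,0],0],[[0.0027,-0.0035,0],[0,0,0],0],[[0.003,-0.0032,0],[0,0,0],0],[[0.0032,-0.0029,0],[0,0,0],0]]
```

```bash
python3 -m crank '[[[-0.0029,-0.0034,0],[0,0,0],0],[[-0.0029,-0.0032,0],[0,0,0],0],[[-0.0026,-0.0035,0],[0,0,0],0],[[-0.0023,-0.0037,0],[0,0,0],0],[[-0.002,-0.0039,0],[0,0,0],0],[[-0.0016,-0.004,0],[0,0,0],0],[[-0.0013,-0.0042,0],[0,0,0],0],[[-0.0009,-0.0043,0],[0,0,0],0],[[-0.0005,-0.0043,0],[0,0,0],0],[[-0.0001,-0.0044,0],[0,0,0],0],[[0.0002,-0.0043,0],[0,0,0],0],[[0.0006,-0.0043,0],[0,0,0],0],[[0.001,-0.0043,0],[0,0,0],0],[[0.0014,-0.0041,0],[0,0,0],0],[[0.0017,-0.004,0],[0,0,0],0],[[0.002,-0.0039,0],[0,0,0],0],[[0.0024,-0.0036,0],[0,0,0],0],[[0.0027,-0.0035,0],[0,0,0],0],[[0.003,-0.0032,0],[0,0,0],0],[[0,0,0],[0,0,0],0]]' | head -2; python3 plan.py 5 19
```

```text
time: 16.5
ee_pos: [0.4354, 0.1819, 0.2909]
t 16.5 cw turned 93.4 rad 49.5 Frad 1.6 Fcw 0.4 z 0.2909 w 0.0171
[[[-0.0033,0.0028,0],[0,0,0],0],[[-0.0028,0.0034,0],[0,0,0],0],[[-0.0024,0.0037,0],[0,0,0],0],[[-0.0021,0.0038,0],[0,0,0],0],[[-0.0017,0.004,0],[0,0,0],0],[[-0.0014,0.0041,0],[0,0,0],0],[[-0.0011,0.0042,0],[0,0,0],0],[[-0.0006,0.0043,0],[0,0,0],0],[[-0.0003,0.0044,0],[0,0,0],0],[[0.0001,0.0044,0],[0,0,0],0],[[0.0004,0.0043,0],[0,0,0],0],[[0.0009,0.0043,0],[0,0,0],0],[[0.0012,0.0042,0],[0,0,0],0],[[0.0016,0.004,0],[0,0,0],0],[[0.0019,0.0039,0],[0,0,0],0],[[0.0023,0.0038,0],[0,0,0],0],[[0.0026,0.0035,0],[0,0,0],0],[[0.0028,0.0033,0],[0,0,0],0],[[0.0032,0.003,0],[0,0,0],0]]
```

```bash
python3 -m crank '[[[-0.0033,0.0028,0],[0,0,0],0],[[-0.0028,0.0034,0],[0,0,0],0],[[-0.0024,0.0037,0],[0,0,0],0],[[-0.0021,0.0038,0],[0,0,0],0],[[-0.0017,0.004,0],[0,0,0],0],[[-0.0014,0.0041,0],[0,0,0],0],[[-0.0011,0.0042,0],[0,0,0],0],[[-0.0006,0.0043,0],[0,0,0],0],[[-0.0003,0.0044,0],[0,0,0],0],[[0.0001,0.0044,0],[0,0,0],0],[[0.0004,0.0043,0],[0,0,0],0],[[0.0009,0.0043,0],[0,0,0],0],[[0.0012,0.0042,0],[0,0,0],0],[[0.0016,0.004,0],[0,0,0],0],[[0.0019,0.0039,0],[0,0,0],0],[[0.0023,0.0038,0],[0,0,0],0],[[0.0026,0.0035,0],[0,0,0],0],[[0.0028,0.0033,0],[0,0,0],0],[[0.0032,0.003,0],[0,0,0],0],[[0,0,0],[0,0,0],0]]' | head -2; python3 plan.py 5 17
```

```text
time: 18.5
ee_pos: [0.4361, 0.2554, 0.2905]
t 18.5 cw turned 188.0 rad 50.5 Frad -0.1 Fcw -3.5 z 0.2905 w 0.0169
[[[0.0037,0.0024,0],[0,0,0],0],[[0.0036,0.0024,0],[0,0,0],0],[[0.0038,0.0022,0],[0,0,0],0],[[0.004,0.0018,0],[0,0,0],0],[[0.0041,0.0014,0],[0,0,0],0],[[0.0042,0.0011,0],[0,0,0],0],[[0.0044,0.0007,0],[0,0,0],0],[[0.0043,0.0003,0],[0,0,0],0],[[0.0044,-0.0001,0],[0,0,0],0],[[0.0043,-0.0004,0],[0,0,0],0],[[0.0043,-0.0009,0],[0,0,0],0],[[0.0042,-0.0011,0],[0,0,0],0],[[0.0041,-0.0016,0],[0,0,0],0],[[0.0039,-0.0019,0],[0,0,0],0],[[0.0037,-0.0022,0],[0,0,0],0],[[0.0036,-0.0026,0],[0,0,0],0],[[0.0033,-0.0028,0],[0,0,0],0]]
```

```bash
python3 -m crank '[[[0.0037,0.0024,0],[0,0,0],0],[[0.0036,0.0024,0],[0,0,0],0],[[0.0038,0.0022,0],[0,0,0],0],[[0.004,0.0018,0],[0,0,0],0],[[0.0041,0.0014,0],[0,0,0],0],[[0.0042,0.0011,0],[0,0,0],0],[[0.0044,0.0007,0],[0,0,0],0],[[0.0043,0.0003,0],[0,0,0],0],[[0.0044,-0.0001,0],[0,0,0],0],[[0.0043,-0.0004,0],[0,0,0],0],[[0.0043,-0.0009,0],[0,0,0],0],[[0.0042,-0.0011,0],[0,0,0],0],[[0.0041,-0.0016,0],[0,0,0],0],[[0.0039,-0.0019,0],[0,0,0],0],[[0.0037,-0.0022,0],[0,0,0],0],[[0.0036,-0.0026,0],[0,0,0],0],[[0,0,0],[0,0,0],0]]' | head -2; python3 plan.py -5 19
```

```text
time: 20.2
ee_pos: [0.5008, 0.2575, 0.2909]
t 20.2 cw turned 267.7 rad 50.5 Frad 1.1 Fcw -5.2 z 0.2909 w 0.017
[[[-0.0039,0.0021,0],[0,0,0],0],[[-0.0037,0.0023,0],[0,0,0],0],[[-0.0039,0.0018,0],[0,0,0],0],[[-0.0041,0.0016,0],[0,0,0],0],[[-0.0042,0.0011,0],[0,0,0],0],[[-0.0043,0.0008,0],[0,0,0],0],[[-0.0044,0.0004,0],[0,0,0],0],[[-0.0043,0.0001,0],[0,0,0],0],[[-0.0044,-0.0004,0],[0,0,0],0],[[-0.0043,-0.0007,0],[0,0,0],0],[[-0.0042,-0.0011,0],[0,0,0],0],[[-0.0041,-0.0014,0],[0,0,0],0],[[-0.004,-0.0018,0],[0,0,0],0],[[-0.0038,-0.0022,0],[0,0,0],0],[[-0.0036,-0.0025,0],[0,0,0],0],[[-0.0033,-0.0027,0],[0,0,0],0],[[-0.0032,-0.0031,0],[0,0,0],0],[[-0.0028,-0.0033,0],[0,0,0],0],[[-0.0025,-0.0036,0],[0,0,0],0]]
```

```bash
python3 -m crank '[[[-0.0039,0.0021,0],[0,0,0],0],[[-0.0037,0.0023,0],[0,0,0],0],[[-0.0039,0.0018,0],[0,0,0],0],[[-0.0041,0.0016,0],[0,0,0],0],[[-0.0042,0.0011,0],[0,0,0],0],[[-0.0043,0.0008,0],[0,0,0],0],[[-0.0044,0.0004,0],[0,0,0],0],[[-0.0043,0.0001,0],[0,0,0],0],[[-0.0044,-0.0004,0],[0,0,0],0],[[-0.0043,-0.0007,0],[0,0,0],0],[[-0.0042,-0.0011,0],[0,0,0],0],[[-0.0041,-0.0014,0],[0,0,0],0],[[-0.004,-0.0018,0],[0,0,0],0],[[-0.0038,-0.0022,0],[0,0,0],0],[[-0.0036,-0.0025,0],[0,0,0],0],[[-0.0033,-0.0027,0],[0,0,0],0],[[-0.0032,-0.0031,0],[0,0,0],0],[[-0.0028,-0.0033,0],[0,0,0],0],[[-0.0025,-0.0036,0],[0,0,0],0],[[0,0,0],[0,0,0],0]]' | head -2; python3 plan.py 5 18
```

```text
time: 22.2
ee_pos: [0.4278, 0.2444, 0.2909]
t 22.2 cw turned 172.2 rad 49.7 Frad 0.7 Fcw 1.4 z 0.2909 w 0.0169
[[[0.0023,0.0037,0],[0,0,0],0],[[0.0028,0.0034,0],[0,0,0],0],[[0.003,0.0031,0],[0,0,0],0],[[0.0034,0.0028,0],[0,0,0],0],[[0.0036,0.0025,0],[0,0,0],0],[[0.0037,0.0021,0],[0,0,0],0],[[0.004,0.0019,0],[0,0,0],0],[[0.0041,0.0015,0],[0,0,0],0],[[0.0042,0.0011,0],[0,0,0],0],[[0.0043,0.0008,0],[0,0,0],0],[[0.0043,0.0003,0],[0,0,0],0],[[0.0044,0.0,0],[0,0,0],0],[[0.0044,-0.0003,0],[0,0,0],0],[[0.0042,-0.0008,0],[0,0,0],0],[[0.0043,-0.0011,0],[0,0,0],0],[[0.0041,-0.0015,0],[0,0,0],0],[[0.0039,-0.0019,0],[0,0,0],0],[[0.0038,-0.0021,0],[0,0,0],0]]
```

```bash
python3 -m crank '[[[0.0023,0.0037,0],[0,0,0],0],[[0.0028,0.0034,0],[0,0,0],0],[[0.003,0.0031,0],[0,0,0],0],[[0.0034,0.0028,0],[0,0,0],0],[[0.0036,0.0025,0],[0,0,0],0],[[0.0037,0.0021,0],[0,0,0],0],[[0.004,0.0019,0],[0,0,0],0],[[0.0041,0.0015,0],[0,0,0],0],[[0.0042,0.0011,0],[0,0,0],0],[[0.0043,0.0008,0],[0,0,0],0],[[0.0043,0.0003,0],[0,0,0],0],[[0.0044,0.0,0],[0,0,0],0],[[0.0044,-0.0003,0],[0,0,0],0],[[0.0042,-0.0008,0],[0,0,0],0],[[0.0043,-0.0011,0],[0,0,0],0],[[0.0041,-0.0015,0],[0,0,0],0],[[0.0039,-0.0019,0],[0,0,0],0],[[0.0038,-0.0021,0],[0,0,0],0],[[0,0,0],[0,0,0],0]]' | head -2; python3 plan.py 5 8
```

```text
time: 24.1
ee_pos: [0.497, 0.2601, 0.2909]
t 24.1 cw turned 262.5 rad 50.4 Frad 1.6 Fcw -3.3 z 0.2909 w 0.0169
[[[0.0033,-0.0029,0],[0,0,0],0],[[0.0034,-0.0028,0],[0,0,0],0],[[0.003,-0.0031,0],[0,0,0],0],[[0.0028,-0.0033,0],[0,0,0],0],[[0.0025,-0.0036,0],[0,0,0],0],[[0.0022,-0.0038,0],[0,0,0],0],[[0.0018,-0.004,0],[0,0,0],0],[[0.0015,-0.0041,0],[0,0,0],0]]
```

```bash
python3 -m crank '[[[0.0033,-0.0029,0],[0,0,0],0],[[0.0034,-0.0028,0],[0,0,0],0],[[0.003,-0.0031,0],[0,0,0],0],[[0.0028,-0.0033,0],[0,0,0],0],[[0.0025,-0.0036,0],[0,0,0],0],[[0.0022,-0.0038,0],[0,0,0],0],[[0.0018,-0.004,0],[0,0,0],0],[[0.0015,-0.0041,0],[0,0,0],0],[[0,0,0],[0,0,0],0]]' | head -2; python3 plan.py 3 5
```

```text
time: 25.0
ee_pos: [0.5175, 0.2328, 0.291]
t 25.0 cw turned 302.1 rad 50.1 Frad 2.2 Fcw -5.6 z 0.291 w 0.0168
[[[0.0006,-0.0025,0],[0,0,0],0],[[0.0006,-0.0026,0],[0,0,0],0],[[0.0005,-0.0026,0],[0,0,0],0],[[0.0003,-0.0026,0],[0,0,0],0],[[0.0002,-0.0026,0],[0,0,0],0]]
```

```bash
python3 -m crank '[[[0.0006,-0.0025,0],[0,0,0],0],[[0.0006,-0.0026,0],[0,0,0],0],[[0,0,0],[0,0,0],0],[[0,0,0],[0,0,0],0]]' | head -2; python3 plan.py 3 3
```

```text
time: 25.4
ee_pos: [0.5186, 0.228, 0.291]
t 25.4 cw turned 307.8 rad 50.0 Frad 3.3 Fcw -4.1 z 0.291 w 0.0166
[[[0.0005,-0.0026,0],[0,0,0],0],[[0.0003,-0.0026,0],[0,0,0],0],[[0.0002,-0.0026,0],[0,0,0],0]]
```

```bash
python3 -m crank '[[[0,0,0],[0,0,0],0]]' | head -2; python3 plan.py 3 3
```

```text
time: 25.5
ee_pos: [0.5186, 0.2281, 0.2911]
t 25.5 cw turned 307.7 rad 50.0 Frad 2.4 Fcw -4.6 z 0.2911 w 0.0166
[[[0.0005,-0.0026,0],[0,0,0],0],[[0.0003,-0.0026,0],[0,0,0],0],[[0.0002,-0.0026,0],[0,0,0],0]]
```

```bash
python3 -m crank '[[[0.0004,-0.0026,0],[0,0,0],0],[[0.0003,-0.0026,0],[0,0,0],0],[[0,0,0],[0,0,0],0]]' | head -1; python3 plan.py 3 3
```

```text
time: 25.8
t 25.8 cw turned 313.9 rad 50.0 Frad 1.6 Fcw -4.5 z 0.2911 w 0.0166
[[[0.0002,-0.0026,0],[0,0,0],0],[[0.0001,-0.0026,0],[0,0,0],0],[[-0.0001,-0.0026,0],[0,0,0],0]]
```

```bash
python3 -m crank '[[[0.0002,-0.0026,0],[0,0,0],0],[[0.0001,-0.0026,0],[0,0,0],0],[[0,0,0],[0,0,0],0]]' | head -1; python3 plan.py 3 3
```

```text
time: 26.1
t 26.1 cw turned 320.0 rad 50.1 Frad 2.4 Fcw -4.1 z 0.2911 w 0.0168
[[[-0.0002,-0.0026,0],[0,0,0],0],[[-0.0002,-0.0026,0],[0,0,0],0],[[-0.0003,-0.0026,0],[0,0,0],0]]
```

```bash
python3 -m crank '[[[-0.0002,-0.0026,0],[0,0,0],0],[[-0.0002,-0.0026,0],[0,0,0],0],[[0,0,0],[0,0,0],0]]' | head -1; python3 plan.py 3 3
```

```text
time: 26.4
t 26.4 cw turned 326.0 rad 50.0 Frad 1.3 Fcw -4.5 z 0.2911 w 0.0168
[[[-0.0004,-0.0026,0],[0,0,0],0],[[-0.0005,-0.0026,0],[0,0,0],0],[[-0.0006,-0.0025,0],[0,0,0],0]]
```

```bash
python3 -m crank '[[[-0.0004,-0.0026,0],[0,0,0],0],[[-0.0005,-0.0026,0],[0,0,0],0],[[0,0,0],[0,0,0],0]]' | head -1; python3 plan.py 3 3
```

```text
time: 26.7
t 26.7 cw turned 332.1 rad 50.1 Frad 2.3 Fcw -4.7 z 0.2911 w 0.0167
[[[-0.0007,-0.0025,0],[0,0,0],0],[[-0.0007,-0.0025,0],[0,0,0],0],[[-0.0009,-0.0025,0],[0,0,0],0]]
```

```bash
python3 -m crank '[[[-0.0007,-0.0025,0],[0,0,0],0],[[-0.0007,-0.0025,0],[0,0,0],0],[[0,0,0],[0,0,0],0]]' | head -1; python3 plan.py 3 3
```

```text
time: 27.0
t 27.0 cw turned 337.6 rad 50.1 Frad 1.5 Fcw -7.7 z 0.2912 w 0.0166
[[[-0.0009,-0.0025,0],[0,0,0],0],[[-0.001,-0.0024,0],[0,0,0],0],[[-0.0012,-0.0023,0],[0,0,0],0]]
```

```bash
python3 -m crank '[[[-0.0009,-0.0025,0],[0,0,0],0],[[0,0,0],[0,0,0],0],[[0,0,0],[0,0,0],0]]' | head -1; python3 plan.py -5 20
```

```text
time: 27.3
t 27.3 cw turned 340.3 rad 50.0 Frad 0.3 Fcw -9.0 z 0.2912 w 0.0167
[[[0.0013,0.0041,0],[0,0,0],0],[[0.001,0.0043,0],[0,0,0],0],[[0.0006,0.0043,0],[0,0,0],0],[[0.0003,0.0044,0],[0,0,0],0],[[-0.0002,0.0043,0],[0,0,0],0],[[-0.0005,0.0044,0],[0,0,0],0],[[-0.0009,0.0042,0],[0,0,0],0],[[-0.0013,0.0042,0],[0,0,0],0],[[-0.0016,0.004,0],[0,0,0],0],[[-0.002,0.0039,0],[0,0,0],0],[[-0.0023,0.0037,0],[0,0,0],0],[[-0.0026,0.0035,0],[0,0,0],0],[[-0.0029,0.0033,0],[0,0,0],0],[[-0.0032,0.003,0],[0,0,0],0],[[-0.0034,0.0026,0],[0,0,0],0],[[-0.0037,0.0024,0],[0,0,0],0],[[-0.0038,0.0021,0],[0,0,0],0],[[-0.004,0.0017,0],[0,0,0],0],[[-0.0042,0.0013,0],[0,0,0],0],[[-0.0042,0.001,0],[0,0,0],0]]
```

Bottomed: the load rose from about 4.6 N to 9 N. Now a quarter turn back.

```bash
python3 -m crank '[[[0.0013,0.0041,0],[0,0,0],0],[[0.001,0.0043,0],[0,0,0],0],[[0.0006,0.0043,0],[0,0,0],0],[[0.0003,0.0044,0],[0,0,0],0],[[-0.0002,0.0043,0],[0,0,0],0],[[-0.0005,0.0044,0],[0,0,0],0],[[-0.0009,0.0042,0],[0,0,0],0],[[-0.0013,0.0042,0],[0,0,0],0],[[-0.0016,0.004,0],[0,0,0],0],[[-0.002,0.0039,0],[0,0,0],0],[[-0.0023,0.0037,0],[0,0,0],0],[[-0.0026,0.0035,0],[0,0,0],0],[[-0.0029,0.0033,0],[0,0,0],0],[[-0.0032,0.003,0],[0,0,0],0],[[-0.0034,0.0026,0],[0,0,0],0],[[-0.0037,0.0024,0],[0,0,0],0],[[-0.0038,0.0021,0],[0,0,0],0],[[-0.004,0.0017,0],[0,0,0],0],[[-0.0042,0.0013,0],[0,0,0],0],[[-0.0042,0.001,0],[0,0,0],0]]' | head -1; python3 -m crank '[[[-0.0043,0.0006,0],[0,0,0],0],[[0,0,0],[0,0,0],0],[[0,0,0],[0,0,0],0]]'; python3 plan.py -5 1
```

```text
time: 29.3
time: 29.6
ee_pos: [0.4742, 0.2668, 0.2912]
orientation: [-0.0, 0.464, 0.886, 0.0]
wrist_force: [0.3, 3.0, 9.0]
gripper_width: 0.0168
finger_force: 40.0
t 29.6 cw turned 234.9 rad 49.3 Frad 3.0 Fcw 0.0 z 0.2912 w 0.0168
[[[-0.0043,0.0009,0],[0,0,0],0]]
```

```bash
python3 -m crank '[[[0,0.0008,0],[0,0,0],0],[[0,0,0],[0,0,0],0],[[0,0,0],[0,0,0],0.25],[[0,0,0],[0,0,0],0.4],[[0,0,0],[0,0,0],0.45],[[0,0,0],[0,0,0],0.45],[[0,0,0.02],[0,0,0],0.45],[[0,0,0.03],[0,0,0],0.45],[[0,0,0.04],[0,0,0],0.45],[[-0.04,0.04,0.02],[0,0,0],0.45],[[-0.04,0.04,0],[0,0,0],0.45],[[-0.04,0.04,0],[0,0,0],0.45],[[0,0,0],[0,0,0],0.45],[[0,0,0],[0,0,0],0.45],[[0,0,0],[0,0,0],0.45]]'
python3 - <<'E'
from station import r,vision;import cv2,numpy as np
im=vision.camera('top');im2=vision.camera('side')
a=cv2.resize(im[170:270,160:260],None,fx=4,fy=4,interpolation=2);b=cv2.resize(im2[180:280,210:310],None,fx=4,fy=4,interpolation=2)
cv2.imwrite('pics/e1.png',np.hstack([a,b]))
E
```

```text
time: 31.1
ee_pos: [0.3708, 0.3707, 0.3971]
orientation: [0.0, 0.464, 0.886, -0.0]
wrist_force: [0.1, 0.1, 0.4]
gripper_width: 0.0386
finger_force: 0.0
```

View pics/e1.png

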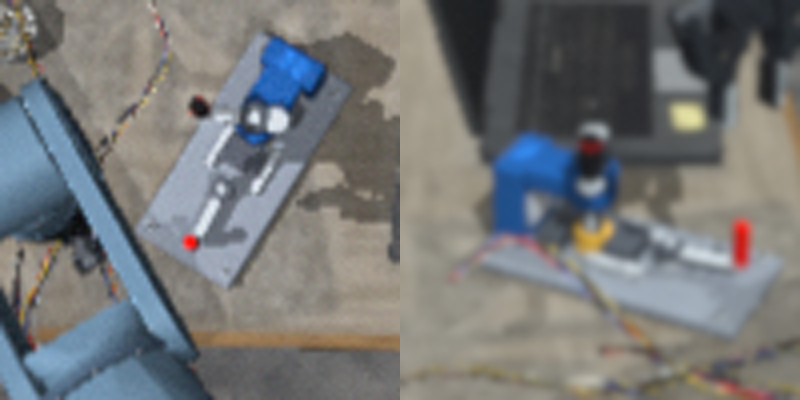

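The top view shows the knob on the left (+y) side at (200,107) in the crop and the lever still clamped with its post at (190,242). The arm touches nothing, so I'm handing in.

```bash
python3 -c "
from station import r
print(r.hand_in())"
```

```text
the job is handed in; nothing more can be done
None
```

I clamped the blank, tapped it in three strokes until the load rose from about 4.6 N to 9 N at roughly 327° of thread, turned the crank back about a quarter turn, let go, and handed the job in at about 31 s; no verdict was returned.

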